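# Store the staple plate on its brass pin

### The job

Put the loose rusted staple plate away on its storage block: take it by its upright staple, slide it sideways off the middle ledge until its big round hole is over the brass pin (not the black one), and let it drop so that it lies flat on the lower step around that pin. Keep the plate low as you slide it, do not hoist it up in the air, and leave the brass padlock and the glass canister where they are.

Things in the scene. Friction and masses are not known exactly. Their poses are not given: they have to be found in the camera images.
- staple_plate: Rusted steel plate 100 (x) by 64 (y) by 5 mm, 0.26 kg, with a 37 mm round hole. Origin: hole's centre at the underside; z up. Spans x -72 to +28 mm. Its upright staple (square loop, 36 mm wide along y, 9 mm thick along x, top 49 mm above the underside) stands at x = -46 mm, y = 0. Starts flat on the block's middle ledge, its x pointing away from the robot within 30 degrees.
- brass_step: Fixed low pine step, x -95 to +45, y -60 to +60 mm, round a 14 mm brass pin in a brass disc. Origin: pin axis at the underside; z up. Top face at 14 mm, pin tip 24.5. The 90 mm ledge with the plate adjoins at +y or -y, top at 26, so the plate clears the tip and drops 12 mm. Plate turned like the step fits with over 25 mm each side. Beyond the ledge: twin step, black pin (wrong).
- padlock: Squat brass padlock lying flat on the drawer floor, body 44 by 52 by 26 mm with a steel shackle to its +x. Origin: centre of the body's underside. A bystander, to be left alone.
- canister: Clear glass screw-top canister with a dented tin lid, holding brass keys, 82 mm across and 102 mm high, standing on the drawer floor. Origin: centre of its underside. A bystander, to be left alone.
There are look-alikes about, which are no part of the job. There is more than one size of the staple_plate; the one meant has the size given above.

How it is judged:
By the outcome, as a careful person would: the job done as asked, in the order asked, and still so for the second after the job is handed in, with the robot touching nothing.
It also fails if it takes over 34 s, if anything falls off the work surface, if the arm or the gripper's body presses on something with over 40 N, if the wrist force passes 120 N, or if a joint passes its speed limit or range.

### The arm

A 7-joint arm with a two-finger parallel gripper is mounted at the origin on the work surface. World frame = base frame: x ahead of the robot, y to its left, z up, the work surface at z = 0. Lengths are in m, angles in rad, forces in N, time in s.
With the tool pointing down it reaches from about 0.375 to 0.925 m from the base axis. Payload 3.1 kg.
Tool frame: the origin (TCP) lies at the very end of the fingers, on their centre line; the grasp point (between the pads) lies bot.tcp_to_grasp behind it (bot.tcp_to_grasp is the distance from the TCP to the grasp point, in m); z points along the fingers, y is the direction in which the jaws open and shut (so a half turn about z gives the same grasp; the last joint's range is limited). The gripper opens to 85 mm and grips with 20 to 120 N. Pads are 22 mm wide; open, the fingers measure 114 mm over their backs; the gripper's body (76 mm by 85 mm) begins 54 mm behind the grasp point. The pads swing forward as they close: fully open they stand 13 mm farther back than shut.
Start: joints at [-1.339, 0.383, 0.044, 1.598, -0.018, 1.161, -0.05], TCP at [0.21, 0.615, 0.201] pointing down, gripper open.
Joint ranges: [-2.61, 2.61], [-0.41, 2.15], [-1.48, 1.57], [0, 2.5], [-1.57, 4.71], [0.05, 1.97], [-2.85, 2.85]. Speed limits (rad/s): [2.79, 2.79, 3.14, 3.14, 3.14, 3.14, 3.14].

### API

Orientations are given as a unit quaternion [w, x, y, z].
In Python, from plant import bot gives the robot as it stands. The module is installed in compiled form; this text tells all that it offers. Calls block until the motion is done:
- bot.move_ptp(position, orientation): joint-space move of the TCP to a pose.
- bot.move_linear(position, attitude=None, velocity=0.15, threshold=None): straight line of the TCP; attitude=None keeps the orientation; velocity is the mean speed in m/s. With threshold (N) it stops when the force on the tool has changed by that much, and returns True; else False.
- bot.move_joints(angles): joint-space move.
- bot.set_gripper(opening, newtons=None): finger opening in m; newtons is the grip in N (None keeps the last); returns when the fingers have stopped.
- bot.hold(seconds).
- bot.inverse_kinematics(position, orientation): joint angles nearest the present ones, or None.
- bot.observe(): the state.
- bot.camera(name): name is "side" or "top"; returns a dict with "pixels" (400x640x3 uint8, red, green, blue), "depth" (400x640 float32, m along the optical axis (not along the pixel's ray), 0 where there is no reading), "fx", "fy", "cx", "cy" (pixels), "R" (3x3) and "t" (3): a world point X has camera coordinates R X + t. Camera axes: x right, y down, z forward; pixel columns grow to the right and rows downward; lengths in m; the calibration is good to about 2 mm. A picture is of the moment at which its call begins.
A pose or a line that the arm cannot do raises bot.MotionError and nothing moves.
- bot.close_job(): hands the job in, once; it reports no verdict.
The state is a dict: "time": time; "qpos": joint angles; "qd": joint speeds; "tau": joint torques, N m; "ee_pos": TCP position; "tool_rot": TCP orientation; "contact_force": force on the tool from outside, world axes, zero at the start; "moment": the same for the moment, N m; "gripper_width": finger opening in m.
Only numpy, scipy, OpenCV 4.12 (cv2) and the standard library are available. Lean on these libraries where they do the work, as an engineer would, in place of code of your own. Each camera call takes 0.05 s, during which the arm holds its last target.

## Working session

There is one attempt and no reset: what is moved stays moved. The work goes in short steps, each a Python script; the robot and the scene stay as the last script left them, time stands still between calls to the robot, and variables do not carry over. Pictures are saved under pics/ and viewed, and the job is handed in when it is done.

```bash
mkdir -p pics; ls; cat > h.py <<'E'
import numpy as np, cv2
from plant import bot
def save(n,im): cv2.imwrite('pics/'+n,im[:,:,::-1])
def snap(name):
    c=bot.camera(name); np.savez('pics/'+name+'.npz',**c); return c
def cloud(c):
    v,u=np.mgrid[0:400,0:640]; z=c['depth']
    P=np.stack([(u-c['cx'])/c['fx']*z,(v-c['cy'])/c['fy']*z,z],-1)
    return (P-np.asarray(c['t']))@np.asarray(c['R'])
def ray(c,u,v,h):
    R=np.asarray(c['R']);t=np.asarray(c['t'])
    d=R.T@np.array([(u-c['cx'])/c['fx'],(v-c['cy'])/c['fy'],1.]);o=-R.T@t
    return o+d*(h-o[2])/d[2]
E
python3 - <<'E'
from h import *
for n in('side','top'):
    c=snap(n);save(n+'0.png',c['pixels']);print(n,c['fx'],-np.asarray(c['R']).T@c['t'],np.round(c['R'],3).tolist(),(c['depth']>0).mean())
o=bot.observe();print(o['time'],o['ee_pos'],o['tool_rot'],bot.tcp_to_grasp)
E
```

```text
pics
side 397.1776002599399 [-0.05457684 -0.74676154  0.79858249] [[0.827, -0.562, -0.019], [-0.354, -0.494, -0.794], [0.437, 0.663, -0.608]] 0.99609375
top 449.24002274890466 [0.23727828 0.05609842 1.26917796] [[0.006, -1.0, 0.014], [-0.984, -0.008, -0.176], [0.176, -0.012, -0.984]] 0.99580078125
0.1 [0.21021725 0.61408929 0.19951046] [-1.26123103e-04  1.64099154e-01  9.86443133e-01 -1.18179732e-03] 0.0187
```

View pics/top0.png

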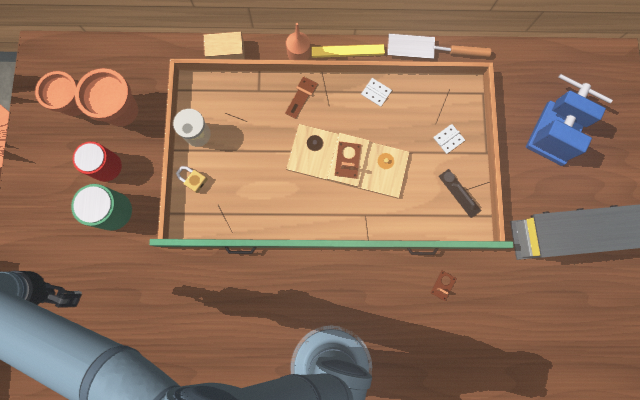

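View pics/side0.png

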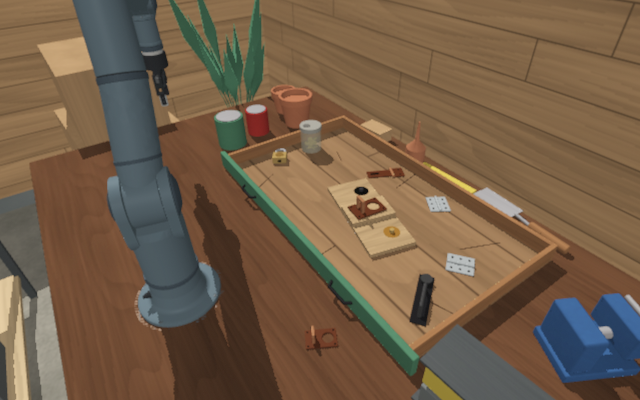

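The top view shows a block with a black pin at (315,143), a rusted plate on the middle ledge at (348,158) and a brass pin at (386,160). Candidates for the plate are the one on the ledge (348,158), a rusted hasp at (301,97) and a small plate outside the drawer at (444,286).

```bash
python3 - <<'E'
from h import *
t=dict(np.load('pics/top.npz'));s=dict(np.load('pics/side.npz'))
a=cv2.resize(t['pixels'][110:210,275:425],None,fx=5,fy=5,interpolation=cv2.INTER_CUBIC)
b=cv2.resize(s['pixels'][170:270,315:430],None,fx=5,fy=5,interpolation=cv2.INTER_CUBIC)
save('ctop.png',a);save('cside.png',b)
C=cloud(t)
for p in[(348,140),(340,172),(352,165),(348,153),(345,143),(300,160),(290,165),(385,180),(386,160),(378,177),(330,135),(301,97),(444,286),(240,200),(270,100),(186,121),(193,179),(170,150),(495,150),(330,242),(330,66)]:print(p,C[p[1],p[0]].round(4))
E
```

```text
(348, 140) [ 0.6224 -0.0459  0.0371]
(340, 172) [ 0.5282 -0.0227  0.0382]
(352, 165) [ 0.5366 -0.0523  0.0863]
(348, 153) [ 0.5852 -0.046   0.033 ]
(345, 143) [ 0.6141 -0.0375  0.0349]
(300, 160) [0.5669 0.0907 0.0194]
(290, 165) [0.5506 0.1189 0.0245]
(385, 180) [ 0.5097 -0.1517  0.0226]
(386, 160) [ 0.5658 -0.1542  0.0323]
(378, 177) [ 0.5189 -0.1324  0.0198]
(330, 135) [0.6429 0.0047 0.0181]
(301, 97) [0.7607 0.0904 0.0128]
(444, 286) [ 0.2146 -0.3125  0.0041]
(240, 200) [0.451  0.2598 0.0089]
(270, 100) [0.7527 0.1823 0.0069]
(186, 121) [0.6481 0.3961 0.1107]
(193, 179) [0.5048 0.3886 0.0366]
(170, 150) [0.586  0.4556 0.0439]
(495, 150) [ 0.5915 -0.4579  0.0559]
(330, 242) [0.3296 0.0063 0.0636]
(330, 66) [0.8428 0.0061 0.0475]
```

View pics/ctop.png

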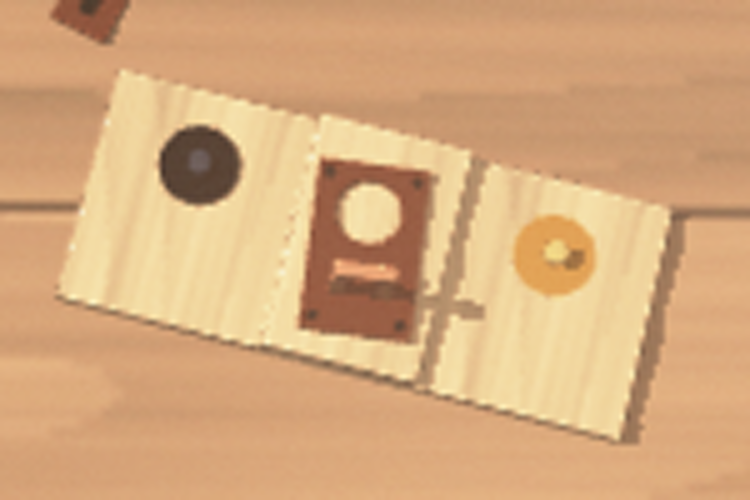

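View pics/cside.png

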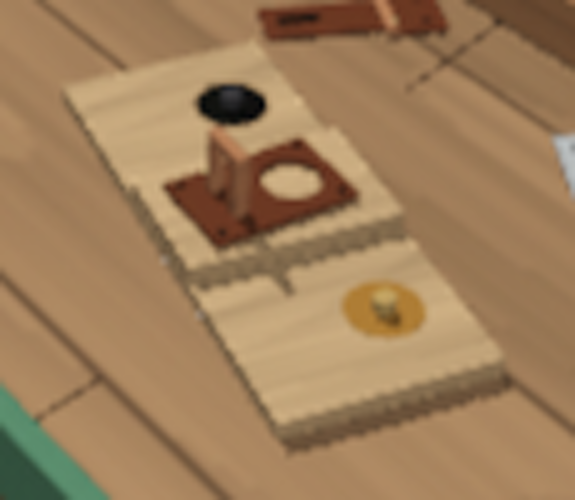

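The ledge plate is the intended one: a rusted rectangle with a staple and big hole. I'll check its size and triangulate everything now.

```bash
cat > meas.py <<'E'
from h import *
def tri(obs):
    A=np.zeros((3,3));b=np.zeros(3)
    for c,(u,v) in obs:
        R=np.asarray(c['R']);o=-R.T@c['t'];d=R.T@np.array([(u-c['cx'])/c['fx'],(v-c['cy'])/c['fy'],1.]);d/=np.linalg.norm(d)
        M=np.eye(3)-np.outer(d,d);A+=M;b+=M@o
    X=np.linalg.solve(A,b)
    r=[]
    for c,(u,v) in obs:
        p=np.asarray(c['R'])@X+c['t'];r.append((p[0]/p[2]*c['fx']+c['cx']-u,p[1]/p[2]*c['fy']+c['cy']-v))
    return X,np.round(r,1).tolist()
E
python3 - <<'E'
from meas import *
t=dict(np.load('pics/top.npz'));s=dict(np.load('pics/side.npz'))
def T(u,v):return (u/5-.4+275,v/5-.4+110)
def S(u,v):return (u/5-.4+315,v/5-.4+170)
# plate corners, clockwise: FL FR NR NL ; hole
prs={'hole':((369,213),(291,182)),'FL':((324,158),(302,140)),'FR':((434,172),(356,192)),'NR':((414,342),(219,246)),'NL':((300,327),(164,187)),
'brass':((555,255),(384,310)),'tip':((557,250),(385,291)),'black':((200,165),(232,104)),
'stepFR':((671,207),(505,376)),'stepNR':((621,440),(287,430)),'stepNLtop':((438,385),(195,290)),'blkFL':((121,70),(258,42)),'blkNL':((58,296),(66,94))}
for k,(a,b) in prs.items():
    X,r=tri([(t,T(*a)),(s,S(*b))]);print(k,X.round(4),r)
C=cloud(t);
print('floor',np.median(C[175:205,230:285,2]), np.median(C[75:90,200:280,2]))
D=cloud(s)
def med(C,c,f,quad):
    m=np.zeros((400,640),np.uint8);cv2.fillPoly(m,[np.array([f(*q) for q in quad]).round().astype(int)],1);m=m>0;return np.median(C[m],0).round(4),m.sum()
print('brass step top z',med(C,t,T,[(500,300),(630,340),(610,420),(460,370)]),'side',med(D,s,S,[(240,290),(330,280),(350,370),(290,400)]))
print('black step top z',med(C,t,T,[(100,220),(250,250),(240,320),(80,280)]))
print('plate z',med(C,t,T,[(325,165),(340,165),(320,310),(310,310)]),med(C,t,T,[(315,300),(400,310),(400,330),(315,320)]))
print('ledge',med(C,t,T,[(440,190),(455,190),(440,290),(430,290)]),med(C,t,T,[(350,195),(390,195),(390,235),(350,235)]))
E
```

```text
hole [ 0.587 -0.047  0.035] [[-0.0, 0.0], [0.0, -0.0]]
FL [ 0.618  -0.0211  0.0371] [[-0.1, 0.2], [0.2, -0.1]]
FR [ 0.6085 -0.0829  0.0413] [[-0.2, 0.4], [0.4, -0.1]]
NR [ 0.5115 -0.0716  0.0387] [[0.0, -0.1], [-0.1, 0.0]]
NL [ 0.5199 -0.0076  0.0367] [[0.0, -0.0], [-0.0, 0.0]]
brass [ 0.5669 -0.1548  0.0212] [[-0.0, 0.0], [0.0, -0.0]]
tip [ 0.5664 -0.1538  0.0352] [[0.0, -0.1], [-0.1, 0.0]]
black [0.6184 0.0492 0.0221] [[0.0, -0.0], [-0.0, 0.0]]
stepFR [ 0.5983 -0.2244  0.0075] [[-0.4, 0.6], [0.7, -0.2]]
stepNR [ 0.4619 -0.1918  0.017 ] [[0.3, -0.6], [-0.7, 0.2]]
stepNLtop [ 0.4869 -0.0849  0.0278] [[-0.4, 0.7], [0.8, -0.2]]
blkFL [0.6764 0.0951 0.0212] [[0.2, -0.3], [-0.3, 0.1]]
blkNL [0.5422 0.1299 0.0145] [[0.1, -0.1], [-0.1, 0.0]]
floor 0.00854905120792697 0.008498716168362005
brass step top z (array([ 0.5045, -0.152 ,  0.0226]), np.int64(516)) side (array([ 0.5153, -0.1424,  0.0207]), np.int64(367))
black step top z (array([0.556 , 0.0648, 0.0228]), np.int64(465))
plate z (array([ 0.5714, -0.0227,  0.0395]), np.int64(105)) (array([ 0.5254, -0.041 ,  0.0396]), np.int64(90))
ledge (array([ 0.5732, -0.0886,  0.0338]), np.int64(74)) (array([ 0.5852, -0.0486,  0.034 ]), np.int64(81))
```

```bash
cat >> meas.py <<'E'
def plate_pose(c,seed,h,dbg=None,inflate=0):
    """min-area rect of dark rust mask near seed pixel, via rays on plane z=h"""
    px=c['pixels'].astype(int);r,g,b=px[...,0],px[...,1],px[...,2]
    m=((r>g*1.5)&(r<190)&(g<110)).astype(np.uint8)
    w=np.zeros_like(m);x,y=seed;w[y-32:y+32,x-32:x+32]=1;m&=w
    n,l,st,_=cv2.connectedComponentsWithStats(m);k=1+np.argmax(st[1:,4]);m=(l==k).astype(np.uint8)
    cn,hi=cv2.findContours(m,cv2.RETR_CCOMP,cv2.CHAIN_APPROX_NONE)
    return m,cn,hi
E
python3 - <<'E'
from meas import *
t=dict(np.load('pics/top.npz'));s=dict(np.load('pics/side.npz'))
for nm,c,seed in(('top',t,(348,158)),('side',s,(367,208))):
    m,cn,hi=plate_pose(c,seed,.0395)
    o=max(cn,key=cv2.contourArea)
    W=np.array([ray(c,*p,.0395)[:2] for p in o[:,0]])*1000
    r=cv2.minAreaRect(W.astype(np.float32));print(nm,'rect',r)
    for i,x in enumerate(cn):
        if hi[0][i][3]>=0 and cv2.contourArea(x)>5:
            Wh=np.array([ray(c,*p,.0395)[:2] for p in x[:,0]])*1000;print(' hole',cv2.minEnclosingCircle(Wh.astype(np.float32)),Wh.mean(0))
    # brass disc
    px=c['pixels'];hsv=cv2.cvtColor(px,cv2.COLOR_RGB2HSV)
    def T(u,v):return (u/5-.4+275,v/5-.4+110)
    vis=px.copy();vis[m>0]=(0,255,0);x,y=seed;save('m'+nm+'.png',cv2.resize(vis[y-50:y+60,x-60:x+60],None,fx=4,fy=4,interpolation=cv2.INTER_NEAREST))
    # disc
    br=((hsv[...,0]>11)&(hsv[...,0]<22)&(hsv[...,1]>150)&(hsv[...,2]>140)).astype(np.uint8)
    w=np.zeros_like(br);X,Y=(386,160) if nm=='top' else (392,232);w[Y-14:Y+14,X-14:X+14]=1;br&=w
    o=cv2.findContours(br,cv2.RETR_EXTERNAL,cv2.CHAIN_APPROX_NONE)[0];o=max(o,key=cv2.contourArea)
    for h in(.0225,.0235):
        W=np.array([ray(c,*p,h)[:2] for p in o[:,0]])*1000;print(' disc',h,cv2.fitEllipse(W.astype(np.float32)))
    if nm=='top':
        A=lambda a,h:ray(c,*T(*a),h)[:2]*1000
        fr,nr=A((671,207),.0225),A((621,440),.0225);fl,nl=A((121,70),.0225),A((58,296),.0225)
        for a,b in((nr,fr),(nl,fl)):print('step x yaw',np.degrees(np.arctan2(*(b-a)[::-1])),np.linalg.norm(b-a))
        for a,b in((fr,fl),(nr,nl)):print('step y yaw-90',np.degrees(np.arctan2(*(b-a)[::-1]))-90,np.linalg.norm(b-a))
        print('corner center',(fr+nr)/2,fr,nr)
        for h in(.0085+.049+.026,):
            for q in((332,267),(398,272),(330,260),(400,264)):print('staple top',A(q,h))
    C=cloud(c);x,y=seed
    sel=C[y-35:y+35,x-35:x+35].reshape(-1,3);k=sel[:,2]>.065
    print(' staple cloud',sel[k].mean(0),sel[k].max(0),sel[k].min(0),k.sum())
    if k.sum()>4:
        print(cv2.minAreaRect((sel[k][:,:2]*1000).astype(np.float32)))
E
```

```text
top rect ((564.9794311523438, -44.18266296386719), (61.69828796386719, 98.04496002197266), 82.50507354736328)
 hole ((521.083251953125, -63.378196716308594), 4.565602779388428) [521.08202566 -63.37742384]
 hole ((526.397705078125, -14.20214557647705), 5.820129871368408) [526.39885377 -14.20136299]
 hole ((546.9274291992188, -45.236000061035156), 24.60448455810547) [546.47830153 -43.94562223]
 hole ((602.728271484375, -75.4695053100586), 4.669247627258301) [603.35194998 -74.86576017]
 hole ((586.0111083984375, -46.83772277832031), 21.98150634765625) [585.81053155 -46.40334481]
 hole ((611.0634765625, -24.31619644165039), 4.6672797203063965) [611.06216617 -24.31541288]
 disc 0.0225 ((566.9501953125, -153.55593872070312), (40.929054260253906, 43.08381652832031), 58.588199615478516)
 disc 0.0235 ((566.685791015625, -153.38775634765625), (40.8962287902832, 43.04925537109375), 58.58805847167969)
step x yaw -13.365188827689117 140.3428636232097
step x yaw -14.168435672915795 139.30394391993943
step y yaw-90 -13.995180905856557 327.40771650510084
step y yaw-90 -14.174540193375918 329.3736660
[... 561 characters left out ...]
6855469, 97.36605834960938), 82.50650787353516)
 hole ((583.7405395507812, -51.19502258300781), 21.89459228515625) [584.55374148 -51.24775576]
 hole ((564.137939453125, -10.56731128692627), 7.658082962036133) [564.24745177  -9.36384405]
 disc 0.0225 ((565.8223876953125, -155.11329650878906), (39.847843170166016, 43.40792465209961), 50.92664337158203)
 disc 0.0235 ((565.0230102539062, -155.87564086914062), (39.796485900878906, 43.35200500488281), 50.926639556884766)
 staple cloud [ 0.38512029 -0.22510395  0.26275476] [ 0.54565712 -0.02139045  0.79858249] [-0.05457684 -0.74676154  0.06688867] 70
((252.35845947265625, -391.7664794921875), (938.2618408203125, 24.2491455078125), 50.6331787109375)
```

View pics/mtop.png

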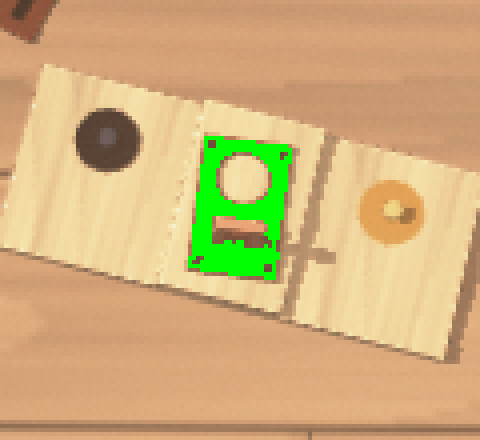

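The top mask gives 98×62 mm plus a pixel (the 100×64 plate) at yaw −7.5°. The hole is at (0.587,−0.047), the step yaw is −14° and the brass pin is at (0.5665,−0.1545). Measured heights are floor 8.5, step 22.5, ledge 34 and plate top 39.5 mm, and they agree with the text.

```bash
cat >> meas.py <<'E'
from scipy.spatial.transform import Rotation as Ro
def quat(deg):
    p=np.radians(deg);y=np.array([np.cos(p),np.sin(p),0]);z=np.array([0,0,-1.]);x=np.cross(y,z)
    q=Ro.from_matrix(np.stack([x,y,z],1)).as_quat();return np.array([q[3],*q[:3]])
E
python3 - <<'E'
from meas import *
hole=np.array([.5868,-.0471]);a=np.radians(-7.5);st=hole-.046*np.array([np.cos(a),np.sin(a)])
print(st)
best=None
for d in(-7.5,172.5):
    q=bot.inverse_kinematics([*st,.13],quat(d));print(d,None if q is None else np.round(q,2))
    if q is not None and (best is None or abs(q[6])<abs(best[1][6])):best=(d,q)
d=best[0];print(d)
bot.set_gripper(.05,30)
bot.move_ptp([*st,.13],quat(d))
o=bot.observe();print(o['time'],o['ee_pos'],o['contact_force'],o['gripper_width'])
for n in('side','top'):
    c=snap(n);x,y=(348,158) if n=='top' else (372,205)
    save(n+'1.png',cv2.resize(c['pixels'][y-70:y+60,x-80:x+80],None,fx=4,fy=4,interpolation=cv2.INTER_CUBIC))
E
```

```text
[ 0.54119354 -0.0410958 ]
-7.5 [-0.72  0.35  0.86  1.95 -0.32  0.98  0.15]
172.5 [-1.03  0.7   1.38  1.96 -0.77  1.16 -2.61]
-7.5
3.15 [ 0.54159846 -0.03946214  0.12995045] [ 0.37717151 -0.02782151 -0.26606483] 0.05010244379865307
```

View pics/side1.png

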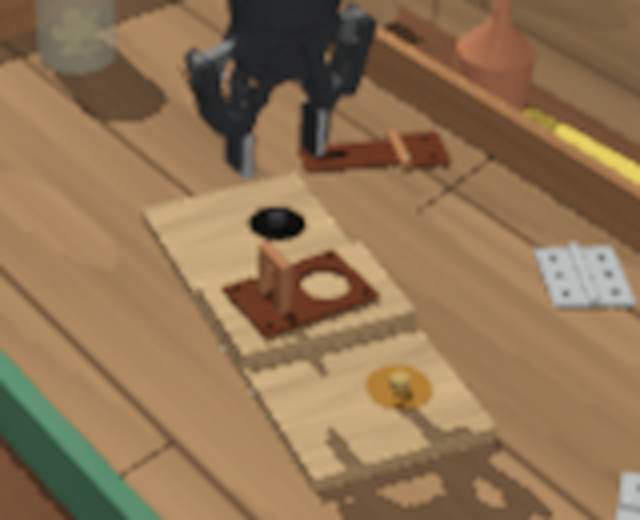

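View pics/top1.png

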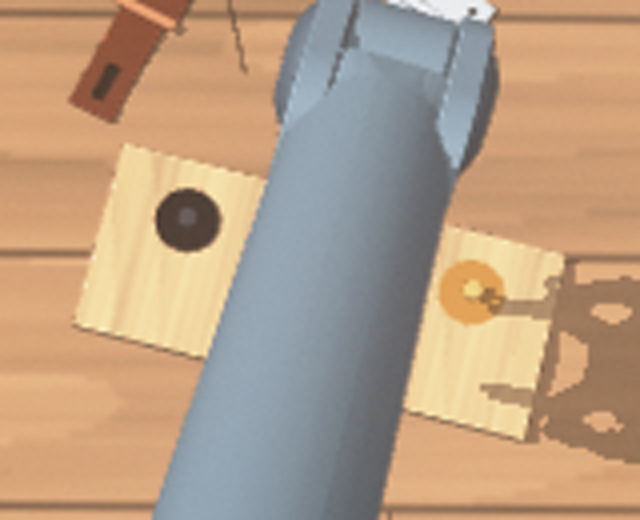

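The side view shows the open fingers at crop (240,170) and (315,150), straddling the staple at (275,275) in the right direction. The arm hides the plate in the top view. Descending now.

```bash
python3 - <<'E'
from meas import *
st=[.5412,-.0411]
print(bot.move_linear([*st,.048],quat(-7.5),.08,threshold=8))
o=bot.observe();print(o['time'],o['ee_pos'],o['contact_force'])
c=snap('side');save('side2.png',cv2.resize(c['pixels'][145:255,310:440],None,fx=5,fy=5,interpolation=cv2.INTER_CUBIC))
E
```

```text
False
4.425 [ 0.54186688 -0.04119845  0.04855603] [-0.08113192  0.06748147 -0.87655213]
```

View pics/side2.png

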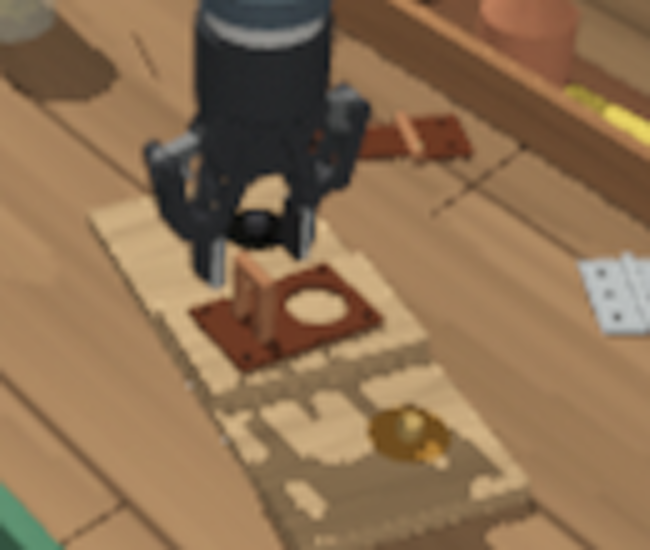

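```bash
python3 - <<'E'
from meas import *
s=snap('side')
def pr(X):
    p=np.asarray(s['R'])@X+s['t'];u=p[0]/p[2]*s['fx']+s['cx'];v=p[1]/p[2]*s['fy']+s['cy'];return np.round([(u-310+.4)*5,(v-145+.4)*5])
d=np.array([.9914,-.1305,0]);n=np.array([.1305,.9914,0])
o=bot.observe();e=np.array(o['ee_pos'])
for z in(.048,.053,.06,.0835):
    b=np.array([e[0],e[1],z]);print(z,pr(b),pr(b-d*.025-n*.011),pr(b-d*.025+n*.011),pr(b+d*.025-n*.011),pr(b+d*.025+n*.011))
print('staple top ends',pr(np.array([.5412,-.0411,.0835])+n*.018),pr(np.array([.5412,-.0411,.0835])-n*.018))
E
```

```text
0.048 [253. 313.] [226. 336.] [207. 315.] [298. 310.] [279. 290.]
0.053 [253. 306.] [226. 329.] [207. 308.] [299. 304.] [279. 284.]
0.06 [253. 297.] [226. 320.] [207. 299.] [299. 295.] [280. 275.]
0.0835 [255. 266.] [227. 288.] [208. 268.] [301. 263.] [281. 243.]
staple top ends [238. 250.] [270. 283.]
```

```bash
python3 - <<'E'
from meas import *
s=dict(np.load('pics/side.npz'))
save('side3.png',cv2.resize(s['pixels'][165:225,330:390],None,fx=10,fy=10,interpolation=cv2.INTER_NEAREST))
C=cloud(s)
for v in range(188,206,2):print(v,[tuple(C[v,u].round(3)) for u in (350,352,354,368,370,372)])
o=bot.observe();print(o['ee_pos'],o['tool_rot'],o['time'],o['qpos'])
E
```

```text
188 [(np.float64(0.505), np.float64(-0.037), np.float64(0.132)), (np.float64(0.502), np.float64(-0.049), np.float64(0.141)), (np.float64(0.512), np.float64(-0.046), np.float64(0.135)), (np.float64(0.563), np.float64(-0.048), np.float64(0.114)), (np.float64(0.564), np.float64(-0.055), np.float64(0.118)), (np.float64(0.574), np.float64(-0.052), np.float64(0.111))]
190 [(np.float64(0.501), np.float64(-0.042), np.float64(0.13)), (np.float64(0.505), np.float64(-0.046), np.float64(0.131)), (np.float64(0.512), np.float64(-0.047), np.float64(0.128)), (np.float64(0.563), np.float64(-0.048), np.float64(0.107)), (np.float64(0.565), np.float64(-0.054), np.float64(0.11)), (np.float64(0.574), np.float64(-0.053), np.float64(0.105))]
192 [(np.float64(0.498), np.float64(-0.046), np.float64(0.126)), (np.float64(0.5), np.float64(-0.053), np.float64(0.13)), (np.float64(0.596), np.float64(0.057), np.float64(0.021)), (np.float64(0.564), np.float64(-0.047), np.float64(0.098)), (np.float64(0.566), np.float64(-0.054), np.float64(0.102)), (np.float64(0.573), np.float64(-0.055), np.float64(0.099))]
194 [(np.fl
[... 1652 characters left out ...]
26), np.float64(0.038)), (np.float64(0.591), np.float64(-0.029), np.float64(0.037)), (np.float64(0.596), np.float64(-0.032), np.float64(0.037))]
204 [(np.float64(0.539), np.float64(0.004), np.float64(0.032)), (np.float64(0.544), np.float64(0.001), np.float64(0.032)), (np.float64(0.546), np.float64(-0.007), np.float64(0.036)), (np.float64(0.584), np.float64(-0.028), np.float64(0.032)), (np.float64(0.587), np.float64(-0.034), np.float64(0.034)), (np.float64(0.591), np.float64(-0.039), np.float64(0.035))]
[ 0.54187223 -0.04108538  0.04865526] [3.77960530e-04 7.51832661e-01 6.59353558e-01 6.26678961e-04] 4.525 [-0.63532758  0.47772627  0.76492001  2.00113276 -0.44539905  0.83275897
  0.24999891]
```

View pics/side3.png

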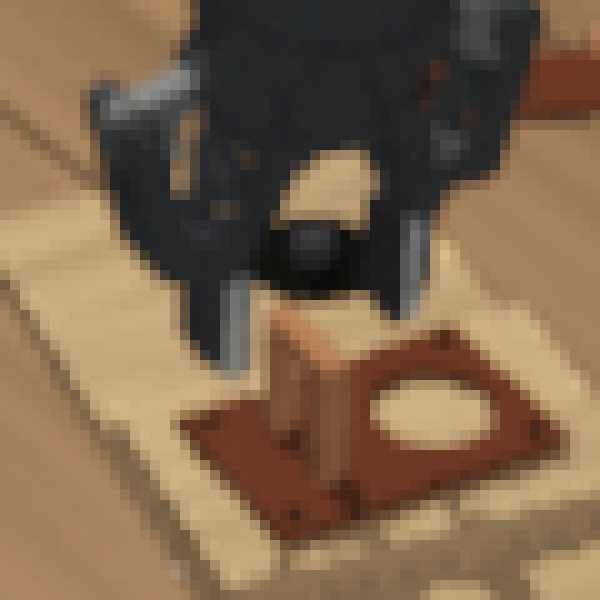

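The close crop shows the fingertips at (235,375) and (395,315), only level with the staple's top. By side depth they are at z≈0.083 although the TCP reads 0.049. I'll trust the picture and go down further with a force guard, in stages.

```bash
python3 - <<'E'
from meas import *
st=[.5412,-.0411]
print(bot.move_linear([*st,.030],quat(-7.5),.06,threshold=5))
o=bot.observe();print(o['time'],o['ee_pos'],o['contact_force'])
s=snap('side')
save('side4.png',cv2.resize(s['pixels'][165:225,330:390],None,fx=10,fy=10,interpolation=cv2.INTER_NEAREST))
E
```

```text
False
4.975 [ 0.54053684 -0.04117618  0.02930241] [ 0.05228872  0.31336872 -0.02061783]
```

View pics/side4.png

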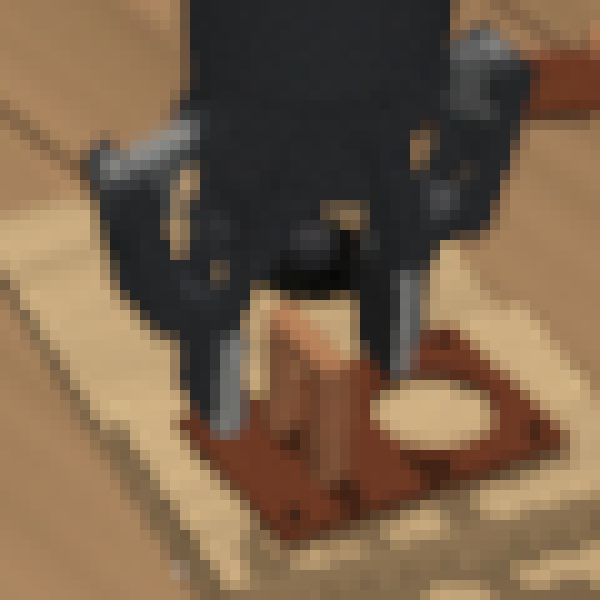

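No contact even with the reported TCP below the plate's top, so the offset is real. The tips now show at about z 0.065, on both sides of the staple. Lowering 11 mm more, then gripping.

```bash
python3 - <<'E'
from meas import *
st=[.5412,-.0411]
print(bot.move_linear([*st,.019],quat(-7.5),.05,threshold=5))
bot.set_gripper(0,40)
o=bot.observe();print(o['time'],o['ee_pos'],o['contact_force'],o['moment'],o['gripper_width'])
s=snap('side')
save('side5.png',cv2.resize(s['pixels'][165:225,330:390],None,fx=10,fy=10,interpolation=cv2.INTER_NEAREST))
E
```

```text
False
5.8333 [ 0.54171616 -0.04119832  0.01932418] [ 1.00076752 -1.10933598  0.98395735] [-0.03969492 -0.06412815  0.00691377] 0.00881719568352445
```

View pics/side5.png

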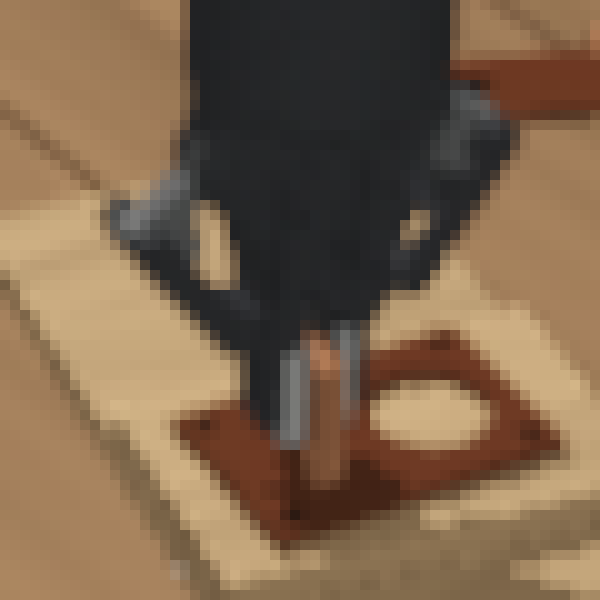

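Gripped: opening 8.8 mm, matching the 9 mm staple, and the plate is undisturbed. Now a 2 mm unweight, then the slide with the −6.5° turn.

```bash
python3 - <<'E'
from meas import *
bot.set_gripper(0,60)
e=bot.observe()['ee_pos'];z=e[2]
bot.move_linear([.5412,-.0411,z+.002],quat(-7.5),.03)
o=bot.observe();print(o['time'],o['ee_pos'],np.round(o['contact_force'],2),o['gripper_width'])
print(bot.move_linear([.5219,-.1434,z+.002],quat(-14),.06,threshold=15))
bot.hold(.2)
o=bot.observe();print(o['time'],o['ee_pos'],np.round(o['contact_force'],2),o['gripper_width'])
for n in('side','top'):
    c=snap(n);x,y=(386,165) if n=='top' else (385,220)
    save(n+'6.png',cv2.resize(c['pixels'][y-50:y+50,x-60:x+60],None,fx=6,fy=6,interpolation=cv2.INTER_CUBIC))
E
```

```text
6.35 [ 0.54014919 -0.04086097  0.02081786] [-0.37  0.47 -2.29] 0.00795507160734923
False
8.4333 [ 0.52194655 -0.14311272  0.02134201] [-0.58  0.44 -1.77] 0.008418319607670496
```

View pics/side6.png

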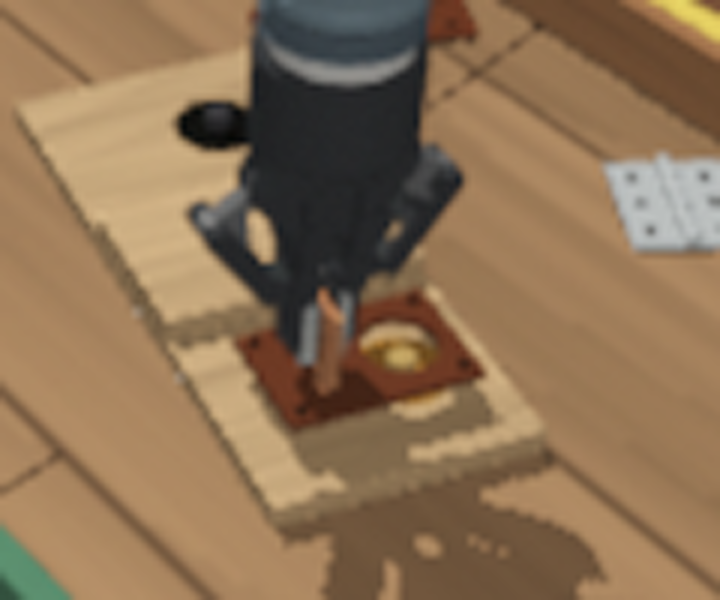

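View pics/top6.png

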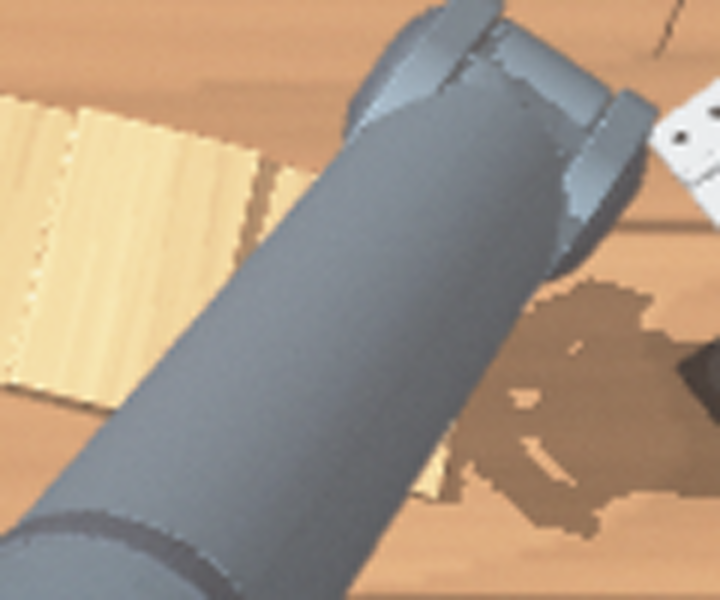

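The side view shows the hole (centre about crop (398,347)) with the brass pin's tip inside it at (402,352), and the plate clear of the ledge. A quick check of the offset with rays, then lower.

```bash
python3 - <<'E'
from meas import *
s=dict(np.load('pics/side.npz'))
f=lambda u,v:(u/6-.4+325,v/6-.4+170)
print('hole',ray(s,*f(398,347),.0415),'tip',ray(s,*f(402,350),.033))
for c in((245,342),(425,290),(485,370),(290,428)):print(ray(s,*f(*c),.0415).round(4))
o=bot.observe();e=o['ee_pos']
print(bot.move_linear([.5219,-.1434,e[2]-.0125],quat(-14),.04,threshold=8))
bot.hold(.1)
o=bot.observe();print(o['time'],o['ee_pos'],np.round(o['contact_force'],2))
c=snap('side');x,y=385,220
save('side7.png',cv2.resize(c['pixels'][y-50:y+50,x-60:x+60],None,fx=6,fy=6,interpolation=cv2.INTER_CUBIC))
E
```

```text
hole [ 0.5611218 -0.156516   0.0415   ] tip [ 0.56815015 -0.15257033  0.033     ]
[ 0.5049 -0.1122  0.0415]
[ 0.5993 -0.1334  0.0415]
[ 0.5832 -0.1917  0.0415]
[ 0.4848 -0.1691  0.0415]
False
9.0917 [ 0.52186076 -0.14351036  0.00882089] [-0.4   0.32 -1.36]
```

View pics/side7.png

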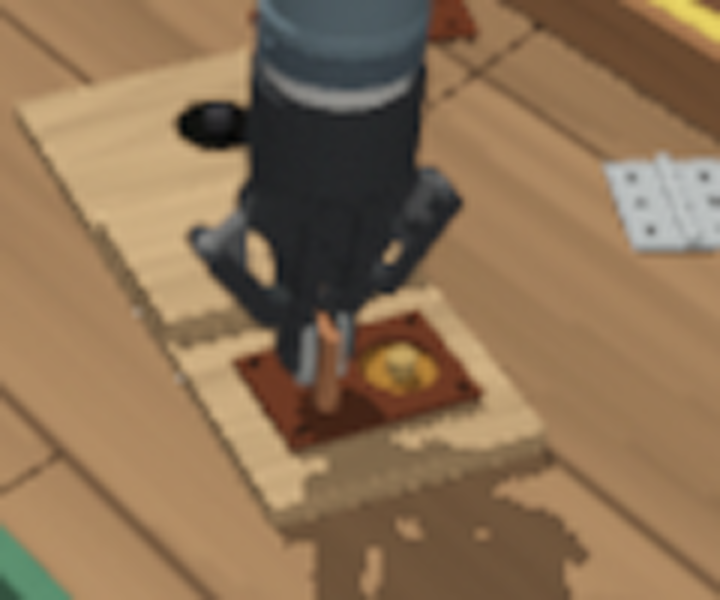

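The pin now stands inside the hole around (402,362), with the plate a millimetre or so above the step. Releasing and withdrawing.

```bash
python3 - <<'E'
from meas import *
bot.set_gripper(.035)
bot.hold(.2)
bot.move_linear([.5219,-.1434,.13],quat(-14),.1)
bot.move_joints([-1.339,.383,.044,1.598,-.018,1.161,-.05])
o=bot.observe();print(o['time'],o['ee_pos'],np.round(o['contact_force'],2))
for n in('side','top'):
    c=snap(n);x,y=(386,165) if n=='top' else (385,220)
    save(n+'8.png',cv2.resize(c['pixels'][y-50:y+50,x-60:x+60],None,fx=6,fy=6,interpolation=cv2.INTER_CUBIC));save(n+'8f.png',c['pixels'])
t=dict(np.load('pics/top.npz'));m,cn,hi=plate_pose(t,(386,165),.0275)
o=max(cn,key=cv2.contourArea);W=np.array([ray(t,*p,.0275)[:2] for p in o[:,0]])*1000
print(cv2.minAreaRect(W.astype(np.float32)))
C=cloud(t);z=C[...,2][m>0];P=C[m>0];P=P[(P[:,2]<.035)&(P[:,2]>.02)]
A=np.c_[P[:,:2]-P[:,:2].mean(0),np.ones(len(P))];print('plane',np.linalg.lstsq(A,P[:,2],rcond=None)[0],len(P))
for p in[(186,121),(193,179)]:print(p,C[p[1],p[0]].round(4))
E
```

```text
13.9667 [0.2122664  0.61412486 0.20048582] [ 0.68 -0.6   0.08]
((543.1556396484375, -148.8426513671875), (61.71791076660156, 98.44853973388672), 75.99756622314453)
plane [-0.00355855 -0.00235071  0.02725322] 476
(186, 121) [0.6482 0.3962 0.1103]
(193, 179) [0.5046 0.3883 0.0376]
```

View pics/top8.png

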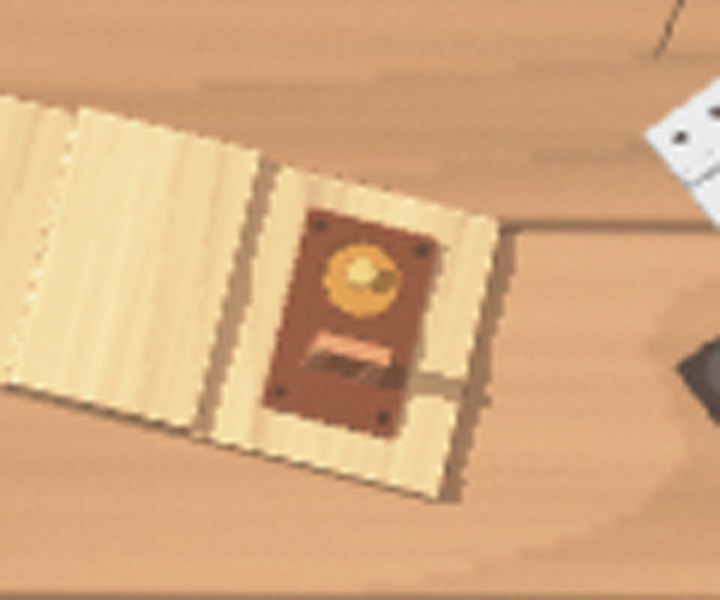

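View pics/side8f.png

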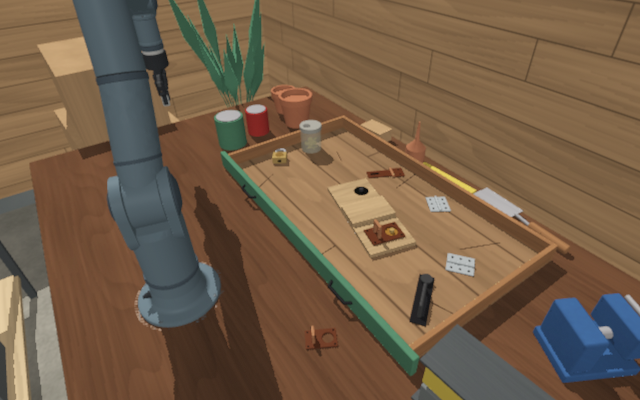

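The plate lies flat on the step, with its top at 27.3 mm (expected 27.5) and a tilt under 0.3°. The hole surrounds the brass pin at crop (362,275), yaw is −14°, and the canister and padlock haven't moved.

```bash
python3 -c "
from plant import bot
bot.close_job()"
```

```text
the job is handed in; nothing more can be done
```

The rusted staple plate now lies flat on the lower step around the brass pin, and the job is handed in. It took about 14 s of the 34 s allowed.

**What I did:** I gripped the staple across its 9 mm thickness (jaws stopped at 8.8 mm) and slid the plate off the ledge about 2 mm up. I turned it 6.5° to match the step while sliding. Over the brass pin I lowered it to just above the step rather than dropping the full 12 mm. Then I let go and took the arm back to its start pose.

**Last checks:**
- **Plate:** its top is at 27.3 mm (27.5 expected), its tilt is under 0.3°, and its yaw is −14°, the same as the step.
- **Pin:** the brass pin stands inside the hole, within a few mm of its centre.
- **Bystanders:** the padlock and canister are within about 1 mm of where they started.
- **Forces:** the readings I took between moves stayed under 3 N, and none of the force guards I set on the moves tripped.

**What disagreed:** the fingertips in the side camera stood about 30 mm higher than the reported TCP height. The stated pad swing of up to 13 mm does not explain that. I set the grasp height from the picture and went down in steps with a force guard. Before lowering, a rough check from the side view put the hole about 7 mm from the pin; the overhead view afterwards showed it close to centred.

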